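Check the tall bottle in at the workshop dock

ROBOT

A 6-joint arm with a two-finger parallel gripper is mounted at the origin on the work surface. World frame = base frame: x ahead of the robot, y to its left, z up, the work surface at z = 0. Lengths are in mm, angles in rad, forces in N, time in s.
With the tool pointing down it reaches from about 400 to 825 mm from the base axis. Payload 7 kg.
Tool frame: the origin (TCP) lies midway between the tips of the shut fingers; the grasp point (between the pads) lies 19 mm behind it (bot.pinch_z is the distance from the TCP to the grasp point, in mm); z points along the fingers, y is the line along which they close (so a half turn about z gives the same grasp; the last joint's range is limited). The gripper opens to 88 mm and grips with 3 to 60 N. Pads are 19 mm wide; open, the fingers measure 130 mm over their backs; the gripper's body (78 mm by 193 mm) begins 47 mm behind the grasp point.
Start: joints at [1.509, 0.359, 0.012, 0, -1.224, -0.288], TCP at [231.337, 634.097, 226.561] pointing down, gripper open.
Joint ranges: [-3.07, 3.07], [-1.43, 2.12], [-1.02, 1.25], [-3.03, 1.67], [-3.05, -0], [-3.03, 3.03]. Speed limits (rad/s): [2.39, 2.39, 3.01, 3.14, 3.14, 3.14].

INTERFACE

Orientations are given as a unit quaternion [w, x, y, z].
In Python, from bench import bot gives the robot as it stands.
- The arm moves only by the tool carry_out, never from a script. Its argument "motion" is a list of rows, each a list of 2 entries, a list of its own where there are three numbers: the shift along the tool's x, y, z in cm, then the turn, a rotation vector about the tool's x, y, z in rad. A call has 1 to 10 rows; each row shifts and turns the commanded pose from where the row before left it, along the tool's axes as they then stand; what a row does not reach is not made up. A row lasts 1/10 s, in which the tool goes at most 50 mm and 8.59 degrees, less where a joint would pass 70% of its speed; a pose out of reach is approached as far as the arm can. A call is refused whole if a number of a shift passes 5 or a number of a turn 0.15, either way. A call with a gripper value outside its range is refused whole. "hand" is the finger opening in cm, from 0 to 8.76, set as the call begins (left out, the last holds). The fingers move at their own pace and stop on an object; "grip_force" is the grip in N (left out, the last holds). Time passes only in rows, so rows that do not move let the fingers close. It gives the time, the measured TCP pose, the force, the opening and the grip force at its end, in the units of the state.
- bot.get_obs(): the state, without advancing time (a new reading comes with each control period).
- bot.read_camera(name): name is "scene" or "top" or "wrist"; returns a dict with "color" (384x512x3 uint8, blue, green, red), "vertical_fov" (degrees; the focal length in pixels is half the picture's height over the tangent of half this angle, whatever the lens; pixels are square), "cx", "cy" (the principal point, pixels), "R" (3x3) and "t" (3): a world point X has camera coordinates R X + t. Camera axes: x right, y down, z forward; pixel columns grow to the right and rows downward; lengths in mm; the calibration is good to about 2 mm. A picture is of the moment at which its call begins. There is no depth.
- bot.finish_job(): hands the job in; it is judged then, once.
The state is a dict: "time_s": time; "joint_positions": joint angles; "joint_vel": joint speeds; "joint_torque": joint torques, N m; "tcp_pos": TCP position; "eef_rot": TCP orientation; "force": force on the tool from outside, world axes, zero at the start; "torque": the same for the moment, N m; "width": opening from 0.0 (shut) to 1.0 (fully open); "grasp_force": force on a finger pad.
Only numpy, scipy, OpenCV 4.12 (cv2) and the standard library are available. Lean on these libraries where they do the work, as an engineer would, in place of code of your own. Each camera call takes 0.05 s, during which the arm holds its last target. There are 200 camera calls.

TASK

Check the tall blue bottle in: push it with the fingers low on its body so that it slides upright along the table into the open bay of the grey dock, fully home against the back stop, then press the dock's green button all the way down and let it go. Do not grip, lift or tip the bottle, push it only on its lower half, and leave the other things on the table where they are.

Things in the scene. Friction and masses are not known exactly. Their poses are not given: they have to be found in the camera images.
- bottle: Tall blue long-necked bottle, white label band, orange cap; loose, upright, about 400 g. 235 mm tall; body 64 mm in diameter up to 75 mm, tapering to 32 mm at 150 mm; slim neck, cap 34 mm. Origin: centre of its underside; z up. It may topple if pushed more than about 40 mm above the table; pushed lower it slides with 1.5 to 4 N and stops with the push.
- dock: Grey dock fixed to the table: a U-shaped bay of walls 22 mm high, green inside, no floor step, a flat control box behind it. Origin: on the table, where the bottle's underside centre is when home and midway between the side walls. The bay opens to the dock's -x: the bottle goes in along +x. Back stop's face at x = +32 mm; side walls' inner faces at y = +46 and -46 mm, from x = -20 mm to the stop.
- button_top (a point): Top centre of the round green push button (28 mm diameter), pressed straight down, at dock x = 115, y = 60 mm on the dock's control box, which is 30 mm high and covers dock x = 44 to 154 mm, y = -55 to 95 mm.
- button (a joint): Travel of the green button: 0 released, 0.006 m fully down; sprung, fully down takes 5 N, comes back up when let go.
- tub: Clear plastic tub, 100 mm across, 75 mm high; leave alone. Origin: centre of its underside.
- jug: White measuring jug with handle, 110 mm across, 150 mm high; leave alone. Origin: centre of its underside.
- battery_box: Small black box 70 x 45 x 30 mm; leave alone. Origin: centre of its underside.
- books: Blue stack of books 210 x 160 x 45 mm; leave alone. Origin: centre of its underside.
- jar: Jar with yellow cap, 70 mm across, 85 mm high; leave alone. Origin: centre of its underside.
- bowl: Yellow bowl, 130 mm across, 50 mm high; leave alone. Origin: centre of its underside.
There are look-alikes about, which are no part of the job. Of the things shaped like the bottle, the blue one is meant.

How it is judged:
By the outcome, as a careful person would: the job done as asked, in the order asked, and still so for the second after the job is handed in, with the robot touching nothing.
It also fails if it takes over 61 s, if anything falls off the work surface, if the arm or the gripper's body presses on something with over 40 N, if the wrist force passes 120 N, or if a joint passes its speed limit or range.

## Working session

There is one attempt and no reset: what is moved stays moved. The work goes in short steps, Python scripts to look and compute and a tool call to move; the robot and the scene stay as the last step left them, time stands still between calls to the robot, and variables do not carry over. Pictures are saved under pics/ and viewed, at most 10 in all, crops included, and the job is handed in when it is done.

Besides the shell and the picture viewer there is one more tool, called after "Call:" as a command line: name --argument value ..., lists and objects as JSON in quotes. carry_out: Moves the arm, as the interface text tells. Its arguments: {"type":"object","properties":{"motion":{"type":"array","items":{"type":"array"}},"hand":{"type":"number"},"grip_force":{"type":"number"}},"required":["motion"]}

```bash
mkdir -p pics
cat > h.py <<'E'
import numpy as np, cv2, pickle
from bench import bot
def shot(n,f):
    c=bot.read_camera(n); cv2.imwrite(f'pics/{f}.png',c['color']); pickle.dump(c,open(f'pics/{f}.pkl','wb')); return c
def ray(c,u,v,z):
    f=c['color'].shape[0]/2/np.tan(np.radians(c['vertical_fov'])/2)
    R=np.array(c['R']);t=np.array(c['t']).ravel()
    d=R.T@np.array([(u-c['cx'])/f,(v-c['cy'])/f,1]);o=-R.T@t
    return o+d*(z-o[2])/d[2]
def proj(c,X):
    f=c['color'].shape[0]/2/np.tan(np.radians(c['vertical_fov'])/2)
    p=np.array(c['R'])@np.array(X,float)+np.array(c['t']).ravel(); return p[:2]/p[2]*f+[c['cx'],c['cy']]
E
python3 - <<'E'
from h import *
for n in('top','scene'):
    c=shot(n,n+'1'); R=np.array(c['R']); print(n,-R.T@np.array(c['t']).ravel(),c['vertical_fov'])
s=bot.get_obs();print(s['tcp_pos'],s['eef_rot'],s['time_s'])
a,b=[cv2.imread(f'pics/{n}1.png') for n in('top','scene')]
E
```

```text
top [ 496.5656764    53.16179933 1539.02583095] 43.59546177155021
scene [1487.80691365  -28.83704027 1307.00402906] 42.678937139445104
[231.195667   633.69225175 225.70854308] [ 7.57959940e-04  9.84737529e-01 -1.74044306e-01 -5.62648487e-05] 0.1
```

View pics/top1.png

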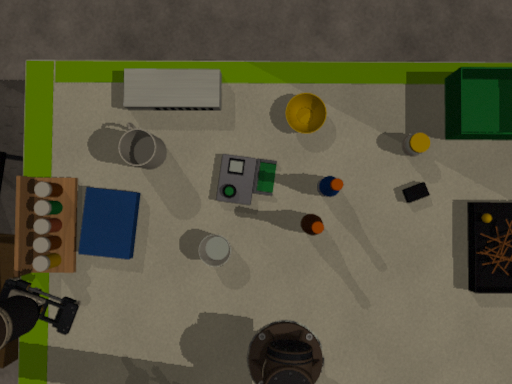

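View pics/scene1.png

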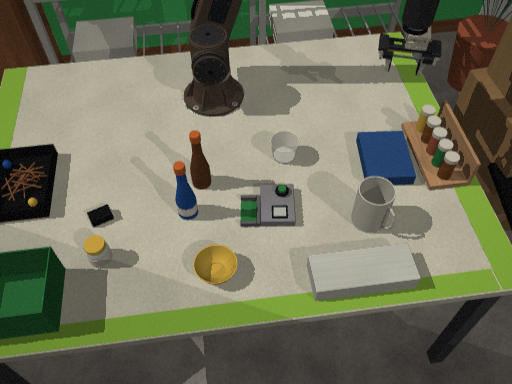

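The pictures show two bottle shapes: a blue one (top 328,186; scene 186,200) and a brown one (top 312,225; scene 200,165). The blue one with the white band and orange cap is meant. The dock is at (245,180) in top, and its bay opens to the image right. I'll confirm this in an enlarged crop.

Run:
```python
import cv2,numpy as np
a=cv2.imread('pics/top1.png')[140:245,205:355]; b=cv2.imread('pics/scene1.png')[125:230,160:310]
cv2.imwrite('pics/crop1.png',cv2.resize(np.vstack([a]),None,fx=5,fy=5,interpolation=cv2.INTER_CUBIC))
cv2.imwrite('pics/crop2.png',cv2.resize(b,None,fx=5,fy=5,interpolation=cv2.INTER_CUBIC))
```

```text
(no output)
```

View pics/crop1.png

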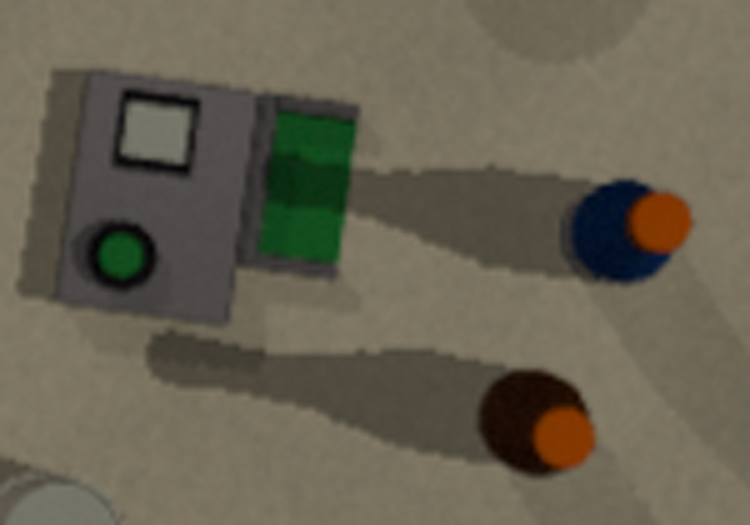

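View pics/crop2.png

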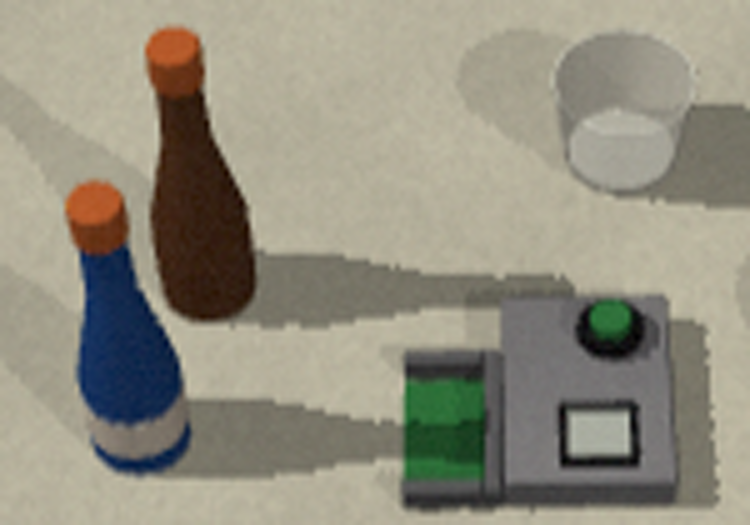

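Both crops confirm the blue bottle: cap at crop (660,222), body at (622,231). The box corners are at (88,70), (258,93), (228,323) and (60,300), and the button is at (123,255).

```bash
cat >> h.py <<'E'
def fit(D,W):
    D=np.array(D,float);W=np.array(W)[:,:2];a=D-D.mean(0);b=W-W.mean(0)
    th=np.arctan2((a[:,0]*b[:,1]-a[:,1]*b[:,0]).sum(),(a*b).sum());c,s=np.cos(th),np.sin(th);R=np.array([[c,-s],[s,c]])
    return th,R,W.mean(0)-R@D.mean(0)
E
python3 - <<'E'
from h import *
T=pickle.load(open('pics/top1.pkl','rb'));S=pickle.load(open('pics/scene1.pkl','rb'))
t=lambda u,v,z:ray(T,(u+.5)/5-.5+205,(v+.5)/5-.5+140,z)
s=lambda u,v,z:ray(S,(u+.5)/5-.5+160,(v+.5)/5-.5+125,z)
D=[(154,-55),(44,-55),(44,95),(154,95)]
for nm,P in(('top',[t(88,70,30),t(258,93,30),t(228,323,30),t(60,300,30)]),('scene',[s(675,487,30),s(503,487,30),s(502,297,30),s(664,297,30)])):
    th,R,o=fit(D,P);print(nm,th,o,'res',((np.array(P)[:,:2]-o)-np.array(D)@R.T).round(1).tolist(),'btn',o+R@[115,60])
print('btn meas',t(123,255,42),s(610,315,42))
print('bottle cap',t(660,222,235),s(97,194,235),'body',t(620,231,60),'brown',t(565,436,235))
B=t(660,222,235)[:2];print('bottle in dock',R.T@(B-o))
print('brown in dock',R.T@(t(565,436,235)[:2]-o),'tub',t(55,520,75)[:2])
print('walls',R.T@(t(358,105,22)[:2]-o),R.T@(t(335,277,22)[:2]-o))
E
```

```text
top 1.4496900695544868 [575.96692361  54.34432117] res [[-1.6, -0.4], [-2.2, 1.5], [1.7, 1.2], [2.2, -2.3]] btn [530.29958795 175.75064083]
scene 1.4310360408794733 [581.94512996  56.2814914 ] res [[0.4, -1.3], [0.5, 1.4], [-0.4, 1.5], [-0.4, -1.6]] btn [538.55032519 178.51851901]
btn meas [530.70354985 176.06347324  42.        ] [527.74206157 180.61116795  42.        ]
bottle cap [ 546.04605041 -131.46551655  235.        ] [ 545.38296036 -127.87292336  235.        ] body [ 546.9849929 -131.6131222   60.       ] brown [429.73854242 -80.1480403  235.        ]
bottle in dock [-190.9173133     9.39480641]
brown in dock [-156.30251599  131.71706763] tub [368.60937957 213.21772044]
walls [-20.06587996 -48.4456794 ] [-21.46604403  61.46588178]
```

```bash
cat >> h.py <<'E'
from scipy.spatial.transform import Rotation as Ro, Slerp
def quat(q): return Ro.from_quat([q[1],q[2],q[3],q[0]])
def pose(f,tilt,sgn=1):
    # tool down, sgn*tool x along heading f (rad); tilt: fingers pointing forward
    F=np.array([np.cos(f),np.sin(f),0]);z=np.array([0,0,-np.cos(tilt)])+F*np.sin(tilt);x=F*np.cos(tilt)+np.array([0,0,np.sin(tilt)]);x*=sgn
    return Ro.from_matrix(np.c_[x,np.cross(z,x),z])
def rows(p1,R1,n,p0=None,R0=None):
    s=bot.get_obs();p0=np.array(s['tcp_pos'] if p0 is None else p0,float);R0=quat(s['eef_rot']) if R0 is None else R0
    w=(R0.inv()*R1).as_rotvec();dR=Ro.from_rotvec(w/n);dp=(np.array(p1)-p0)/n;R=R0
    print('turn total',w.round(3),'per row',(w/n).round(3),'mm/row',np.linalg.norm(dp).round(1))
    for i in range(n): print((R.inv().apply(dp)/10).round(2).tolist(),end=' ');R=R*dR
    print()
E
python3 - <<'E'
from h import *
s=bot.get_obs();p=np.array(s['tcp_pos']);R=quat(s['eef_rot'])
c=bot.read_camera('wrist');C=-np.array(c['R']).T@np.array(c['t']).ravel()
print('cam in tool',R.inv().apply(C-p),'look',R.inv().apply(np.array(c['R'])[2]))
print('tub/jug etc');
f=np.radians(95)
for sg in(1,-1):
    R1=pose(f,0,sg); rows([552,-215,320],R1,24)
    print((pose(f,0,sg).inv()*pose(f,.65,sg)).as_rotvec())
E
```

```text
cam in tool [ 7.67845849e+01 -9.67351353e-02 -1.57759977e+02] look [-0.28238036  0.00117523  0.9593018 ]
tub/jug etc
turn total [ 1.000e-03  1.000e-03 -2.008e+00] per row [ 0.     0.    -0.084] mm/row 38.0
[2.47, 2.86, -0.39] [2.22, 3.06, -0.39] [1.96, 3.24, -0.39] [1.68, 3.39, -0.39] [1.39, 3.52, -0.39] [1.09, 3.62, -0.39] [0.79, 3.7, -0.39] [0.47, 3.75, -0.39] [0.16, 3.78, -0.39] [-0.16, 3.78, -0.39] [-0.47, 3.75, -0.39] [-0.78, 3.7, -0.39] [-1.09, 3.62, -0.39] [-1.39, 3.52, -0.39] [-1.68, 3.39, -0.39] [-1.96, 3.24, -0.39] [-2.22, 3.06, -0.39] [-2.47, 2.86, -0.39] [-2.7, 2.65, -0.39] [-2.91, 2.41, -0.39] [-3.1, 2.16, -0.39] [-3.27, 1.9, -0.39] [-3.42, 1.62, -0.39] [-3.54, 1.32, -0.39] 
[ 1.13001113e-16  6.50000000e-01 -1.13001113e-16]
turn total [ 1.000e-03 -1.000e-03  1.134e+00] per row [ 0.    -0.     0.047] mm/row 38.0
[2.47, 2.86, -0.39] [2.6, 2.74, -0.39] [2.73, 2.62, -0.39] [2.85, 2.49, -0.39] [2.96, 2.35, -0.39] [3.07, 2.21, -0.39] [3.17, 2.06, -0.39] [3.26, 1.91, -0.39] [3.35, 1.75, -0.39] [3.43, 1.59, -0.39] [3.5, 1.43, -0.39] [3.56, 1.26, -0.39] [3.62, 1.09, -0.39] [3.67, 0.92, -0.39] [3.71, 0.75, -0.39] [3.74, 0.57, -0.39] [3.76, 0.39, -0.39] [3.77, 0.21, -0.39] [3.78, 0.04, -0.39] [3.78, -0.14, -0.39] [3.77, -0.32, -0.39] [3.75, -0.5, -0.39] [3.72, -0.68, -0.39] [3.68, -0.85, -0.39] 
[-1.13001113e-16 -6.50000000e-01 -2.26002227e-16]
```

Call:
carry_out --motion '[[[2.4, 2.8, -0.8], [0, 0, 0.047]], [[2.6, 2.7, -0.8], [0, 0, 0.047]], [[2.7, 2.6, -0.8], [0, 0, 0.047]], [[2.9, 2.5, -0.8], [0, 0, 0.047]], [[3.0, 2.4, -0.8], [0, 0, 0.047]], [[3.1, 2.2, -0.8], [0, 0, 0.047]], [[3.2, 2.1, -0.8], [0, 0, 0.047]], [[3.3, 1.9, -0.8], [0, 0, 0.047]], [[3.4, 1.8, -0.8], [0, 0, 0.047]], [[3.4, 1.6, -0.8], [0, 0, 0.047]]]' --hand 4.0

```text
time_s: 1.15
tcp_pos: [366.0, 278.1, 306.9]
eef_rot: [-0.0, 0.917, -0.399, -0.0]
force: [0.7, 0.5, -0.4]
width: 0.457
grasp_force: 0.0
```

Call:
carry_out --motion '[[[3.5, 1.4, -0.4], [0, 0, 0.047]], [[3.6, 1.3, -0.4], [0, 0, 0.047]], [[3.6, 1.1, 0], [0, 0, 0.047]], [[3.7, 0.9, 0], [0, 0, 0.047]], [[3.7, 0.8, 0], [0, 0, 0.047]], [[3.7, 0.6, 0], [0, 0, 0.047]], [[3.8, 0.4, 0], [0, 0, 0.047]], [[3.8, 0.2, 0], [0, 0, 0.047]], [[3.8, 0, 0], [0, 0, 0.047]], [[3.8, -0.1, 0], [0, 0, 0.047]]]'

```text
time_s: 2.15
tcp_pos: [500.7, -76.4, 314.5]
eef_rot: [-0.0, 0.799, -0.602, -0.0]
force: [0.3, 0.2, 0.1]
width: 0.456
grasp_force: 0.0
```

Call:
carry_out --motion '[[[3.8, -0.3, 0], [0, 0, 0.047]], [[3.8, -0.5, 0], [0, 0, 0.047]], [[3.7, -0.7, 0], [0, 0, 0.047]], [[3.7, -0.9, 0], [0, 0, 0.047]], [[0, 0, 0], [0, 0, 0]], [[0, 0, 0], [0, 0, 0]]]'

```text
time_s: 2.75
tcp_pos: [555.2, -217.4, 313.5]
eef_rot: [0.0, 0.739, -0.674, -0.001]
force: [1.2, 0.7, -0.2]
width: 0.457
grasp_force: 0.0
```

Run:
```python
from h import *
s=bot.get_obs();print(s['time_s'],s['tcp_pos'],s['width'],s['joint_positions'],s['force'])
f=np.radians(95)
rows([553,-220,15],pose(f,.65,-1),10)
```

```text
2.75 [ 555.15355517 -217.40390259  313.54045458] 0.4574717452111846 [-4.59518155e-02  1.87509383e-01 -2.59493329e-02 -3.43383474e-04
 -1.35907251e+00  1.37331300e-01] [ 1.22997398  0.65127164 -0.24739359]
turn total [ 0.003 -0.649  0.003] per row [ 0.    -0.065  0.   ] mm/row 29.9
[0.03, 0.02, 2.99] [0.22, 0.02, 2.98] [0.41, 0.02, 2.96] [0.6, 0.02, 2.92] [0.79, 0.02, 2.88] [0.98, 0.02, 2.82] [1.16, 0.02, 2.75] [1.33, 0.02, 2.67] [1.5, 0.02, 2.58] [1.67, 0.02, 2.48]
```

Call:
carry_out --motion '[[[0, 0, 2.9], [0, -0.065, 0]], [[0.2, 0, 2.9], [0, -0.065, 0]], [[0.4, 0, 2.9], [0, -0.065, 0]], [[0.6, 0, 2.9], [0, -0.065, 0]], [[0.8, 0, 2.8], [0, -0.065, 0]], [[1.0, 0, 2.8], [0, -0.065, 0]], [[1.2, 0, 2.7], [0, -0.065, 0]], [[1.3, 0, 2.6], [0, -0.065, 0]], [[1.3, 0, 2.2], [0, -0.065, 0]], [[1.0, 0, 1.5], [0, -0.065, 0]]]'

```text
time_s: 3.75
tcp_pos: [555.4, -218.2, 35.5]
eef_rot: [-0.216, 0.701, -0.637, -0.238]
force: [0.0, -0.2, 0.3]
width: 0.458
grasp_force: 0.0
```

Call:
carry_out --motion '[[[0, 0, 0], [0, 0, 0]], [[0, 0, 0], [0, 0, 0]]]'

```text
time_s: 3.95
tcp_pos: [555.6, -219.5, 36.4]
eef_rot: [-0.214, 0.701, -0.638, -0.236]
force: [-0.3, -0.6, 0.2]
width: 0.455
grasp_force: 0.0
```

Run:
```python
from h import *
s=bot.get_obs();print(s['time_s'],s['tcp_pos'],s['force'])
f=np.radians(95)
B=np.array([546,-130]);F=np.array([np.cos(f),np.sin(f)])
rows([*(B-42*F),15],pose(f,.65,-1),4)
a=shot('scene','scene2');shot('top','top2')
cv2.imwrite('pics/v2.png',cv2.resize(a['color'][100:260,120:320],None,fx=4,fy=3.7))
```

```text
3.95 [ 555.62917245 -219.49524771   36.41109784] [-0.31761877 -0.55544339  0.15424881]
turn total [ 0.005 -0.001  0.004] per row [ 0.001 -0.     0.001] mm/row 13.1
[-0.63, 0.04, 1.15] [-0.63, 0.04, 1.15] [-0.63, 0.04, 1.15] [-0.63, 0.04, 1.15]
```

View pics/v2.png

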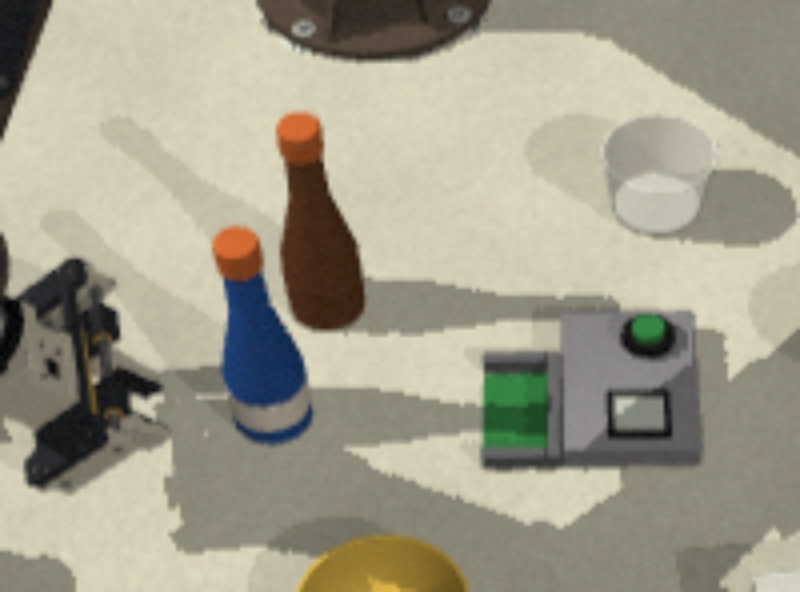

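The hand is behind the blue bottle, with fingertips at about (160,410), and the brown bottle is clear of it. I'll lower, approach and push.

Call:
carry_out --motion '[[[-0.6, 0, 1.2], [0, 0, 0]], [[-0.6, 0, 1.2], [0, 0, 0]], [[-0.6, 0, 1.1], [0, 0, 0]], [[-0.6, 0, 1.1], [0, 0, 0]], [[0, 0, 0], [0, 0, 0]], [[0, 0, 0], [0, 0, 0]]]'

```text
time_s: 4.65
tcp_pos: [551.3, -172.8, 14.5]
eef_rot: [-0.215, 0.701, -0.638, -0.236]
force: [0.4, 0.9, 0.5]
width: 0.452
grasp_force: 0.0
```

Run:
```python
from h import *
s=bot.get_obs();print(s['time_s'],s['tcp_pos'],s['force'])
f=np.radians(95);F=np.array([np.cos(f),np.sin(f)])
p=np.array(s['tcp_pos']);R=quat(s['eef_rot'])
e=np.array([*(np.array([576,54.5])-60*F),15])
rows(e,R,16)
```

```text
4.65 [ 551.31896511 -172.75931892   14.48447491] [0.36562389 0.93723076 0.47843311]
turn total [0. 0. 0.] per row [0. 0. 0.] mm/row 10.6
[-0.82, -0.28, 0.62] [-0.82, -0.28, 0.62] [-0.82, -0.28, 0.62] [-0.82, -0.28, 0.62] [-0.82, -0.28, 0.62] [-0.82, -0.28, 0.62] [-0.82, -0.28, 0.62] [-0.82, -0.28, 0.62] [-0.82, -0.28, 0.62] [-0.82, -0.28, 0.62] [-0.82, -0.28, 0.62] [-0.82, -0.28, 0.62] [-0.82, -0.28, 0.62] [-0.82, -0.28, 0.62] [-0.82, -0.28, 0.62] [-0.82, -0.28, 0.62]
```

Call:
carry_out --motion '[[[-0.2, -0.06, 0.15], [0, 0, 0]], [[-0.2, -0.06, 0.15], [0, 0, 0]], [[-0.2, -0.06, 0.15], [0, 0, 0]], [[-0.2, -0.06, 0.15], [0, 0, 0]], [[-0.2, -0.06, 0.15], [0, 0, 0]], [[-0.3, -0.1, 0.23], [0, 0, 0]], [[-0.4, -0.14, 0.3], [0, 0, 0]], [[-0.4, -0.14, 0.3], [0, 0, 0]], [[-0.4, -0.14, 0.3], [0, 0, 0]], [[-0.4, -0.14, 0.3], [0, 0, 0]]]'

```text
time_s: 5.65
tcp_pos: [557.7, -135.6, 14.7]
eef_rot: [-0.215, 0.701, -0.638, -0.236]
force: [-0.5, -1.7, -1.3]
width: 0.457
grasp_force: 1.0
```

Call:
carry_out --motion '[[[-0.4, -0.14, 0.3], [0, 0, 0]], [[-0.4, -0.14, 0.3], [0, 0, 0]], [[-0.4, -0.14, 0.3], [0, 0, 0]], [[-0.4, -0.14, 0.3], [0, 0, 0]], [[-0.4, -0.14, 0.3], [0, 0, 0]], [[-0.4, -0.14, 0.3], [0, 0, 0]], [[-0.4, -0.14, 0.3], [0, 0, 0]], [[-0.4, -0.14, 0.3], [0, 0, 0]], [[-0.2, -0.07, 0.15], [0, 0, 0]], [[0, 0, 0], [0, 0, 0]]]'

```text
time_s: 6.65
tcp_pos: [565.5, -92.1, 15.1]
eef_rot: [-0.215, 0.701, -0.638, -0.236]
force: [-0.2, -1.1, -0.3]
width: 0.456
grasp_force: 0.3
```

Run:
```python
from h import *
s=bot.get_obs();print(s['time_s'],s['tcp_pos'],s['force'])
a=shot('top','top3');b=shot('scene','scene3')
cv2.imwrite('pics/v3.png',np.hstack([cv2.resize(a['color'][130:250,210:340],(400,369)),cv2.resize(b['color'][110:230,160:290],(400,369))]))
```

```text
6.65 [565.50524822 -92.09334068  15.05494354] [-0.17376303 -1.05192054 -0.31348662]
```

View pics/v3.png

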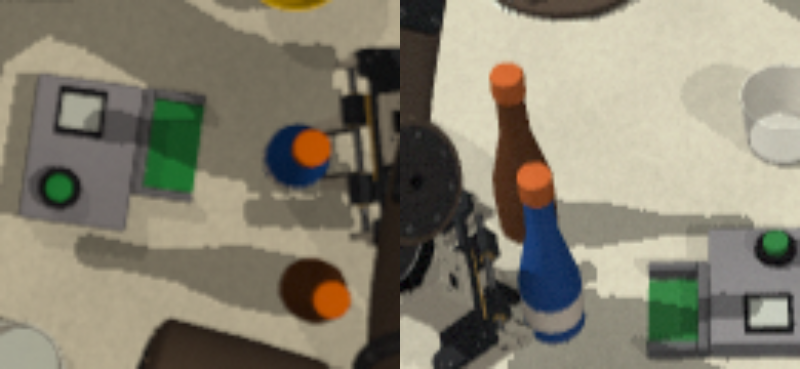

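The bottle is upright, with its cap at (313,148), and is tracking toward the bay. The forearm will pass near the brown bottle, so I'll check that clearance from the kinematics.

Run:
```python
from h import *
from scipy.optimize import least_squares
T=pickle.load(open('pics/top3.pkl','rb'))
print('bottle',ray(T,210+313*130/400,130+148*120/369,235))
s=bot.get_obs();print(s['joint_positions'])
data=[([1.509,.359,.012,0,-1.224,-.288],[231.337,634.097,226.561]),([-4.59518155e-02,1.87509383e-01,-2.59493329e-02,-3.43e-4,-1.35907251,.13733],[555.15,-217.4,313.54]),(s['joint_positions'],s['tcp_pos'])]
E=Ro.from_euler
def fk(j,k,s4,all=0):
    r0,h,L1,L2,o,d,lat=k;A=E('z',j[0]);B=A*E('y',j[1]);C=B*E('y',-j[2])
    S=A.apply([r0,-lat,h]);el=S+B.apply([0,0,L1]);w=el+C.apply([L2,0,o]);D=C*E('x',s4*j[3])*E('y',-j[4])
    t=w+D.apply([d,0,0]);return (S,el,w,t) if all else t
for s4 in(1,-1):
  q=least_squares(lambda k:np.r_[np.concatenate([fk(j,k,s4)-p for j,p in data]),.005*(k-[0,350,400,400,0,250,191])],[0,350,400,400,0,250,191])
  print(s4,q.x.round(),np.abs(q.fun[:9]).max().round(1));[print(a.round()) for a in fk(data[2][0],q.x,s4,1)]
```

```text
bottle [561.59795521 -63.86701456 235.        ]
[-0.26730359  0.62233059 -0.02782204 -0.63891883 -1.25369974  0.66992172]
1 [   41.   -37.  2512.   598. -2486.  -444.   192.] 8.1
[ -11. -196.  -37.]
[1402. -583. 2004.]
[ 410. -311. -336.]
[568. -93.  17.]
-1 [-279.  349.  587.  755.    5.  442.  191.] 21.8
[-320. -111.  349.]
[  11. -201.  827.]
[ 593. -361.  373.]
[568. -94.  21.]
```

Call:
carry_out --motion '[[[-0.2, -0.05, 0.15], [0, 0, 0]], [[-0.39, -0.1, 0.3], [0, 0, 0]], [[-0.39, -0.1, 0.3], [0, 0, 0]], [[-0.39, -0.1, 0.3], [0, 0, 0]], [[-0.39, -0.1, 0.3], [0, 0, 0]], [[-0.39, -0.1, 0.3], [0, 0, 0]], [[-0.39, -0.1, 0.3], [0, 0, 0]], [[-0.39, -0.1, 0.3], [0, 0, 0]], [[-0.39, -0.1, 0.3], [0, 0, 0]], [[-0.2, -0.05, 0.15], [0, 0, 0]]]'

```text
time_s: 7.75
tcp_pos: [570.3, -47.1, 14.9]
eef_rot: [-0.215, 0.701, -0.638, -0.236]
force: [0.2, -3.6, 1.1]
width: 0.457
grasp_force: 1.4
```

Run:
```python
from h import *
s=bot.get_obs();print(s['time_s'],s['tcp_pos'],s['force'])
a=shot('top','top4');b=shot('scene','scene4')
cv2.imwrite('pics/v4.png',np.hstack([cv2.resize(a['color'][130:330,210:370],(400,500)),cv2.resize(b['color'][30:230,130:290],(400,500))]))
```

```text
7.75 [570.32273305 -47.06787312  14.86368309] [ 0.17739764 -3.62567062  1.05484603]
```

View pics/v4.png

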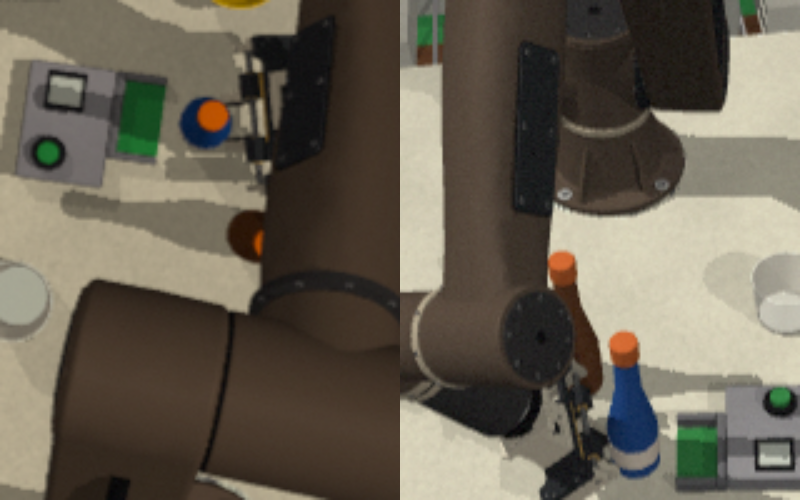

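Run:
```python
from h import *
T=pickle.load(open('pics/top4.pkl','rb'));S=pickle.load(open('pics/scene4.pkl','rb'))
for z in range(150,600,50):
    print(z,[ (ray(T,u,v,z).round()[:2].tolist(),proj(S,ray(T,u,v,z)).round().tolist()) for u,v in((316,226),(319,200))])
print('bottle',ray(T,210+213*.4,130+116*.4,235))
# wrist disc centre in scene (186,165): ray
for z in(250,300,350,400,450): w=ray(S,185.5,165,z);print(z,w.round(),proj(T,w).round())
```

```text
150 [([428.0, -84.0], [195.0, 151.0]), ([503.0, -93.0], [194.0, 170.0])]
200 [([430.0, -79.0], [195.0, 141.0]), ([502.0, -87.0], [193.0, 159.0])]
250 [([433.0, -74.0], [195.0, 130.0]), ([502.0, -82.0], [193.0, 147.0])]
300 [([435.0, -69.0], [194.0, 118.0]), ([502.0, -77.0], [193.0, 135.0])]
350 [([438.0, -64.0], [194.0, 106.0]), ([502.0, -72.0], [193.0, 122.0])]
400 [([440.0, -59.0], [194.0, 92.0]), ([502.0, -66.0], [193.0, 108.0])]
450 [([443.0, -55.0], [194.0, 78.0]), ([501.0, -61.0], [193.0, 93.0])]
500 [([445.0, -50.0], [194.0, 63.0]), ([501.0, -56.0], [193.0, 78.0])]
550 [([447.0, -45.0], [194.0, 47.0]), ([501.0, -51.0], [193.0, 61.0])]
bottle [566.03308028 -18.93642318 235.        ]
250 [ 567. -109.  250.] [329. 176.]
300 [ 611. -105.  300.] [330. 158.]
350 [ 654. -101.  350.] [331. 139.]
400 [698. -97. 400.] [332. 118.]
450 [741. -93. 450.] [333.  95.]
```

The forearm slopes down to a wrist at roughly z 280, so it clears the brown bottle's 235 mm with room to spare. The blue bottle is at (566,-19), on the dock axis to within 1 mm. Continuing.

Call:
carry_out --motion '[[[-0.3, -0.08, 0.23], [0, 0, 0]], [[-0.39, -0.1, 0.3], [0, 0, 0]], [[-0.39, -0.1, 0.3], [0, 0, 0]], [[-0.39, -0.1, 0.3], [0, 0, 0]], [[-0.39, -0.1, 0.3], [0, 0, 0]], [[-0.39, -0.1, 0.3], [0, 0, 0]], [[-0.39, -0.1, 0.3], [0, 0, 0]], [[-0.39, -0.1, 0.3], [0, 0, 0]], [[-0.39, -0.1, 0.3], [0, 0, 0]], [[-0.3, -0.08, 0.23], [0, 0, 0]]]'

```text
time_s: 8.85
tcp_pos: [575.5, 0.4, 14.6]
eef_rot: [-0.215, 0.701, -0.638, -0.236]
force: [-0.8, -3.5, 2.8]
width: 0.454
grasp_force: 1.9
```

Call:
carry_out --motion '[[[-0.24, -0.06, 0.18], [0, 0, 0]], [[-0.24, -0.06, 0.18], [0, 0, 0]], [[-0.24, -0.06, 0.18], [0, 0, 0]], [[-0.16, -0.04, 0.12], [0, 0, 0]], [[-0.16, -0.04, 0.12], [0, 0, 0]], [[-0.16, -0.04, 0.12], [0, 0, 0]], [[0, 0, 0], [0, 0, 0]]]'

```text
time_s: 9.55
tcp_pos: [577.0, 15.5, 14.6]
eef_rot: [-0.215, 0.7, -0.638, -0.236]
force: [-0.4, -3.2, 1.7]
width: 0.455
grasp_force: 1.4
```

Call:
carry_out --motion '[[[-0.12, -0.03, 0.09], [0, 0, 0]], [[-0.12, -0.03, 0.09], [0, 0, 0]], [[-0.12, -0.03, 0.09], [0, 0, 0]], [[-0.12, -0.03, 0.09], [0, 0, 0]], [[-0.12, -0.03, 0.09], [0, 0, 0]], [[0, 0, 0], [0, 0, 0]]]'

```text
time_s: 10.15
tcp_pos: [577.8, 23.1, 14.7]
eef_rot: [-0.215, 0.701, -0.638, -0.236]
force: [0.1, -1.6, 1.3]
width: 0.46
grasp_force: 1.4
```

Call:
carry_out --motion '[[[-0.12, -0.03, 0.09], [0, 0, 0]], [[-0.12, -0.03, 0.09], [0, 0, 0]], [[0, 0, 0], [0, 0, 0]]]'

```text
time_s: 10.45
tcp_pos: [578.1, 26.1, 14.7]
eef_rot: [-0.215, 0.701, -0.638, -0.236]
force: [-0.4, -2.3, 1.4]
width: 0.459
grasp_force: 1.4
```

Call:
carry_out --motion '[[[-0.12, -0.03, 0.09], [0, 0, 0]], [[0, 0, 0], [0, 0, 0]]]'

```text
time_s: 10.65
tcp_pos: [578.4, 26.6, 14.7]
eef_rot: [-0.215, 0.701, -0.638, -0.236]
force: [-1.2, -6.1, 2.5]
width: 0.456
grasp_force: 3.1
```

Call:
carry_out --motion '[[[-0.12, -0.03, 0.09], [0, 0, 0]], [[0, 0, 0], [0, 0, 0]]]'

```text
time_s: 10.85
tcp_pos: [578.5, 27.0, 14.6]
eef_rot: [-0.214, 0.701, -0.638, -0.235]
force: [-1.2, -11.3, 2.9]
width: 0.455
grasp_force: 5.0
```

Call:
carry_out --motion '[[[-0.12, -0.03, 0.09], [0, 0, 0]], [[0, 0, 0], [0, 0, 0]]]'

```text
time_s: 11.05
tcp_pos: [578.6, 27.4, 14.7]
eef_rot: [-0.214, 0.701, -0.638, -0.235]
force: [-2.6, -14.7, 4.7]
width: 0.455
grasp_force: 7.0
```

The force climbs at the expected place, so the bottle is against the stop. I'll back off.

Call:
carry_out --motion '[[[0.2, 0.05, -0.15], [0, 0, 0]], [[0.2, 0.05, -0.15], [0, 0, 0]], [[0.39, 0.08, -0.3], [0, 0, 0]], [[0.8, 0.1, -0.6], [0, 0, 0]], [[0.8, 0.1, -0.6], [0, 0, 0]], [[0.8, 0.1, -0.6], [0, 0, 0]], [[0.8, 0.1, -0.6], [0, 0, 0]], [[0.8, 0.1, -0.6], [0, 0, 0]], [[0.8, 0.1, -0.6], [0, 0, 0]], [[0, 0, 0], [0, 0, 0]]]'

```text
time_s: 12.05
tcp_pos: [577.4, -41.5, 14.1]
eef_rot: [-0.215, 0.7, -0.639, -0.236]
force: [-0.8, 0.5, -0.6]
width: 0.457
grasp_force: 0.0
```

Run:
```python
from h import *
s=bot.get_obs();p=s['tcp_pos'];print(s['time_s'],p,s['force'])
a=shot('top','top5');b=shot('scene','scene5')
cv2.imwrite('pics/v5.png',np.hstack([cv2.resize(a['color'][140:240,200:330],(400,308)),cv2.resize(b['color'][110:240,170:310],(400,371))[:308]]))
f=np.radians(95)
print('up'); rows([p[0],p[1]-110,320],pose(f,0,-1),12)
```

```text
12.05 [577.42681997 -41.53472686  14.1289337 ] [-0.79518687  0.45089852 -0.56164516]
up
turn total [0.002 0.65  0.005] per row [0.    0.054 0.   ] mm/row 27.1
[-0.81, 0.09, -2.59] [-0.67, 0.09, -2.63] [-0.52, 0.09, -2.66] [-0.38, 0.08, -2.68] [-0.23, 0.08, -2.7] [-0.08, 0.08, -2.71] [0.06, 0.08, -2.71] [0.21, 0.08, -2.7] [0.36, 0.08, -2.69] [0.5, 0.08, -2.66] [0.64, 0.08, -2.63] [0.79, 0.08, -2.59]
```

View pics/v5.png

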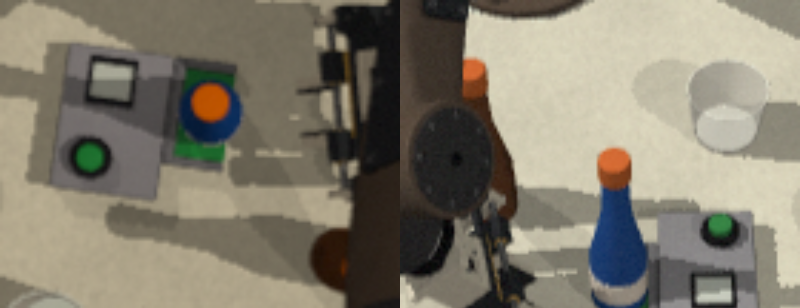

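The bottle stands upright in the bay against the stop (cap at 211,103 in the left view). Next I'll rise, then go over to the button with the fingers shut.

Call:
carry_out --motion '[[[-0.8, 0.1, -2.6], [0, 0.065, 0]], [[-0.6, 0.1, -2.6], [0, 0.065, 0]], [[-0.5, 0.1, -2.7], [0, 0.065, 0]], [[-0.3, 0.1, -2.7], [0, 0.065, 0]], [[-0.1, 0.1, -2.7], [0, 0.065, 0]], [[0.1, 0.1, -2.7], [0, 0.065, 0]], [[0.3, 0.1, -2.7], [0, 0.065, 0]], [[0.5, 0.1, -2.7], [0, 0.065, 0]], [[0.6, 0.1, -2.7], [0, 0.065, 0]], [[0.8, 0.1, -2.6], [0, 0.065, 0]]]' --hand 0

```text
time_s: 13.15
tcp_pos: [576.1, -135.1, 270.9]
eef_rot: [0.0, 0.739, -0.673, 0.001]
force: [-0.3, 0.2, -1.6]
width: 0.004
grasp_force: 0.0
```

Call:
carry_out --motion '[[[0, 0, -2.5], [0, 0, 0]], [[0, 0, -2.5], [0, 0, 0]], [[0, 0, 0], [0, 0, 0]], [[0, 0, 0], [0, 0, 0]]]'

```text
time_s: 13.55
tcp_pos: [576.2, -134.8, 319.6]
eef_rot: [-0.001, 0.739, -0.673, 0.0]
force: [0.4, 0.1, 0.4]
width: 0.006
grasp_force: 0.0
```

Run:
```python
from h import *
s=bot.get_obs();p=s['tcp_pos'];print(s['time_s'],p,s['force'],s['width'])
T=pickle.load(open('pics/top5.pkl','rb'));k=lambda x,y:(200+(x+.5)*.325-.5,140+(y+.5)*100/308-.5)
print('bottle',ray(T,*k(211,103),235),'btn',ray(T,*k(90,158),42))
rows([530.5,176.5,325],pose(np.radians(160),0,-1),16)
```

```text
13.55 [ 576.19288746 -134.76173608  319.59224869] [0.39129546 0.10353876 0.41781805] 0.005675860549329311
bottle [574.56377752  54.43095679 235.        ] btn [529.57151692 176.95028009  42.        ]
turn total [-0.002 -0.    -1.128] per row [-0.    -0.    -0.071] mm/row 19.7
[-1.96, 0.1, -0.03] [-1.97, -0.04, -0.03] [-1.96, -0.17, -0.03] [-1.94, -0.31, -0.03] [-1.91, -0.45, -0.03] [-1.88, -0.58, -0.03] [-1.83, -0.71, -0.03] [-1.78, -0.84, -0.03] [-1.71, -0.96, -0.03] [-1.64, -1.08, -0.03] [-1.56, -1.19, -0.03] [-1.47, -1.3, -0.03] [-1.38, -1.4, -0.03] [-1.28, -1.5, -0.03] [-1.17, -1.58, -0.03] [-1.05, -1.66, -0.03]
```

Call:
carry_out --motion '[[[-1.9, 0.1, 0], [0, 0, -0.07]], [[-2.0, 0, 0], [0, 0, -0.07]], [[-2.0, -0.2, 0], [0, 0, -0.07]], [[-1.9, -0.3, 0], [0, 0, -0.07]], [[-1.9, -0.4, 0], [0, 0, -0.07]], [[-1.9, -0.6, 0], [0, 0, -0.07]], [[-1.8, -0.7, 0], [0, 0, -0.07]], [[-1.8, -0.8, 0], [0, 0, -0.07]]]'

```text
time_s: 14.35
tcp_pos: [552.0, 20.4, 317.8]
eef_rot: [0.001, 0.897, -0.442, -0.001]
force: [0.5, 0.2, -0.3]
width: 0.009
grasp_force: 0.0
```

Call:
carry_out --motion '[[[-1.7, -1.0, 0], [0, 0, -0.07]], [[-1.6, -1.1, 0], [0, 0, -0.07]], [[-1.6, -1.2, 0], [0, 0, -0.07]], [[-1.5, -1.3, 0], [0, 0, -0.07]], [[-1.4, -1.4, 0], [0, 0, -0.07]], [[-1.3, -1.5, 0], [0, 0, -0.07]], [[-1.2, -1.6, 0], [0, 0, -0.07]], [[-1.0, -1.7, 0], [0, 0, -0.07]], [[0, 0, 0], [0, 0, 0]], [[0, 0, 0], [0, 0, 0]]]'

```text
time_s: 15.35
tcp_pos: [530.9, 176.5, 318.1]
eef_rot: [0.001, 0.984, -0.178, -0.001]
force: [-0.4, 0.5, -0.6]
width: 0.007
grasp_force: 0.0
```

Run:
```python
from h import *
s=bot.get_obs();p=s['tcp_pos'];print(s['time_s'],p,s['force'],s['width'])
c=shot('wrist','w1');print('expected btn px',proj(c,[530,176.8,42]))
h=cv2.inRange(cv2.cvtColor(c['color'],cv2.COLOR_BGR2HSV),(40,100,40),(85,255,255))
n,l,st,ce=cv2.connectedComponentsWithStats(h)
for i in range(1,n):
    if st[i,4]>80: print(st[i],ce[i],ray(c,*ce[i],42))
rows([530,176.8,62],pose(np.radians(160),0,-1),8)
```

```text
15.35 [530.86553833 176.48676604 318.08455545] [-0.40421954  0.46428376 -0.62099007] 0.006648422903467836
expected btn px [256.31490719 153.15044388]
[302  50  36  16 221] [317.13122172  57.81447964] [613.16740469  66.9687787   42.        ]
[312 111  35  13 246] [325.44715447 116.65853659] [542.9331814  78.235177   42.       ]
[246 145  20  19 293] [255.45051195 154.12969283] [529.18611243 178.31421215  42.        ]
turn total [ 0.001  0.001 -0.009] per row [ 0.     0.    -0.001] mm/row 32.0
[-0.01, -0.01, 3.2] [-0.01, -0.01, 3.2] [-0.01, -0.01, 3.2] [-0.01, -0.01, 3.2] [-0.01, -0.01, 3.2] [-0.01, -0.0, 3.2] [-0.01, -0.0, 3.2] [-0.01, -0.0, 3.2]
```

View pics/w1.png

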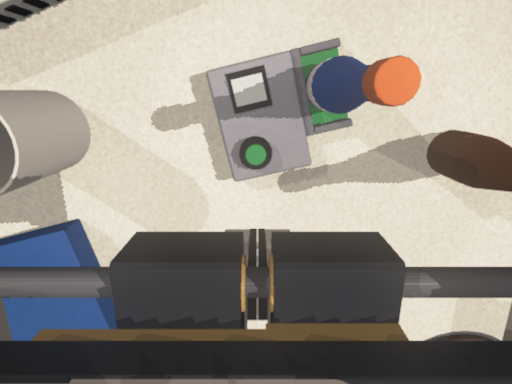

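The wrist view shows the button at (255,154), i.e. (529,178), which agrees with the other views. The bottle is seated. Descending.

Call:
carry_out --motion '[[[0, -0.1, 3.4], [0, 0, 0]], [[-0.1, -0.1, 3.4], [0, 0, 0]], [[-0.1, 0, 3.4], [0, 0, 0]], [[0, 0, 3.4], [0, 0, 0]], [[0, 0, 3.4], [0, 0, 0]], [[0, 0, 3.4], [0, 0, 0]], [[0, 0, 3.0], [0, 0, 0]], [[0, 0, 1.8], [0, 0, 0]], [[0, 0, 0], [0, 0, 0]], [[0, 0, 0], [0, 0, 0]]]'

```text
time_s: 16.4
tcp_pos: [530.5, 178.4, 67.5]
eef_rot: [0.0, 0.984, -0.178, -0.0]
force: [-0.2, -0.3, 0.8]
width: -0.001
grasp_force: 0.0
```

Call:
carry_out --motion '[[[0, 0, 0.3], [0, 0, 0]], [[0, 0, 0.3], [0, 0, 0]], [[0, 0, 0.3], [0, 0, 0]], [[0, 0, 0.3], [0, 0, 0]], [[0, 0, 0], [0, 0, 0]], [[0, 0, 0], [0, 0, 0]]]'

```text
time_s: 17.0
tcp_pos: [530.3, 179.0, 55.2]
eef_rot: [0.0, 0.984, -0.178, -0.0]
force: [-0.2, -0.1, 0.3]
width: 0.006
grasp_force: 0.0
```

Call:
carry_out --motion '[[[0, 0.05, 0.25], [0, 0, 0]], [[0, 0.05, 0.25], [0, 0, 0]], [[0, 0, 0.25], [0, 0, 0]], [[0, 0, 0.25], [0, 0, 0]], [[0, 0, 0], [0, 0, 0]]]'

```text
time_s: 17.5
tcp_pos: [530.4, 178.4, 46.2]
eef_rot: [-0.0, 0.984, -0.178, 0.0]
force: [-3.2, 0.8, 10.9]
width: 0.007
grasp_force: 5.5
```

Call:
carry_out --motion '[[[0, 0, 0.2], [0, 0, 0]], [[0, 0, 0.2], [0, 0, 0]], [[0, 0, 0], [0, 0, 0]]]'

```text
time_s: 17.8
tcp_pos: [530.6, 178.5, 45.6]
eef_rot: [-0.0, 0.984, -0.177, 0.001]
force: [-15.5, -1.4, 43.1]
width: 0.009
grasp_force: 22.1
```

Call:
carry_out --motion '[[[0, 0, 0.2], [0, 0, 0]], [[0, 0, 0], [0, 0, 0]]]'

```text
time_s: 18.0
tcp_pos: [530.7, 178.5, 45.2]
eef_rot: [-0.001, 0.984, -0.177, 0.002]
force: [-22.3, -2.6, 61.0]
width: 0.005
grasp_force: 30.4
```

The force is well over 5 N. I'll release in steps to read the spring and confirm that what moved was the button's travel.

Call:
carry_out --motion '[[[0, 0, -0.3], [0, 0, 0]], [[0, 0, -0.25], [0, 0, 0]], [[0, 0, -0.1], [0, 0, 0]], [[0, 0, 0], [0, 0, 0]], [[0, 0, 0], [0, 0, 0]]]'

```text
time_s: 18.5
tcp_pos: [530.4, 178.4, 46.2]
eef_rot: [-0.0, 0.984, -0.178, 0.0]
force: [-3.5, 0.9, 10.4]
width: 0.009
grasp_force: 5.0
```

Call:
carry_out --motion '[[[0, 0, -0.2], [0, 0, 0]], [[0, 0, 0], [0, 0, 0]], [[0, 0, 0], [0, 0, 0]]]'

```text
time_s: 18.8
tcp_pos: [530.3, 178.4, 47.7]
eef_rot: [-0.0, 0.984, -0.178, 0.0]
force: [0.5, 2.3, 4.7]
width: 0.007
grasp_force: 2.0
```

Call:
carry_out --motion '[[[0, 0, -0.2], [0, 0, 0]], [[0, 0, 0], [0, 0, 0]], [[0, 0, 0], [0, 0, 0]]]'

```text
time_s: 19.1
tcp_pos: [530.1, 178.0, 49.7]
eef_rot: [-0.0, 0.984, -0.178, 0.0]
force: [0.5, 2.1, 3.1]
width: 0.008
grasp_force: 1.4
```

The spring shows clearly: 4.7 N at 47.7 mm, 3.1 N at 49.7 mm, and a hard stop at about 46.5 mm. The button went fully down, so I'll rise clear.

Call:
carry_out --motion '[[[0, 0, -0.5], [0, 0, 0]], [[0, 0, -1], [0, 0, 0]], [[0, 0, -2], [0, 0, 0]], [[0, 0, -3], [0, 0, 0]], [[0, 0, -3], [0, 0, 0]], [[0, 0, -3], [0, 0, 0]], [[0, 0, -3], [0, 0, 0]], [[0, 0, -3], [0, 0, 0]], [[0, 0, -3], [0, 0, 0]], [[0, 0, -3], [0, 0, 0]]]'

```text
time_s: 20.1
tcp_pos: [529.0, 177.2, 296.3]
eef_rot: [0.0, 0.984, -0.178, -0.0]
force: [0.3, 0.0, -0.6]
width: 0.006
grasp_force: 0.0
```

Call:
carry_out --motion '[[[0, 0, -2], [0, 0, 0]], [[0, 0, 0], [0, 0, 0]], [[0, 0, 0], [0, 0, 0]], [[0, 0, 0], [0, 0, 0]], [[0, 0, 0], [0, 0, 0]]]'

```text
time_s: 20.6
tcp_pos: [529.4, 177.6, 313.7]
eef_rot: [0.001, 0.984, -0.178, -0.001]
force: [-0.2, 0.8, 0.2]
width: 0.004
grasp_force: 0.0
```

Run:
```python
from h import *
s=bot.get_obs();print(s['time_s'],s['tcp_pos'],s['force'],s['joint_vel'])
b=shot('scene','scene6');w=shot('wrist','w2')
cv2.imwrite('pics/v6.png',np.vstack([cv2.resize(b['color'][90:290,80:480],(600,300)),cv2.resize(w['color'][:256],(600,300))]))
```

```text
20.6 [529.37527593 177.64449067 313.72163509] [-0.24321617  0.84680537  0.24508268] [-0.00075595  0.00076263  0.00495061  0.000407    0.00049685 -0.00072595]
```

View pics/v6.png

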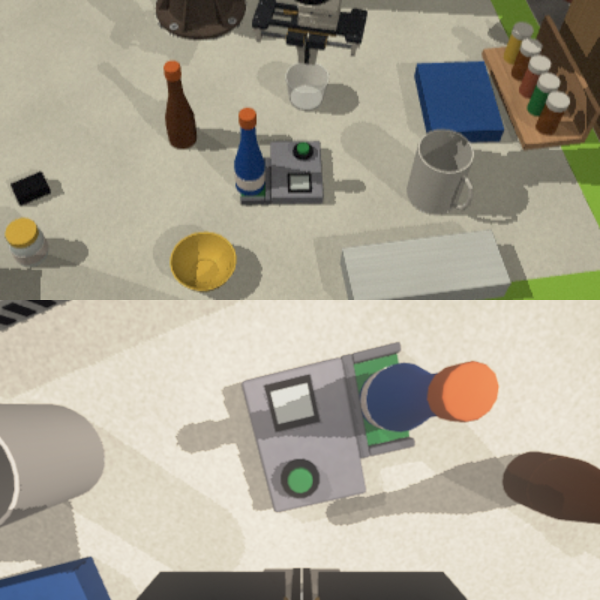

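The bottle is upright and home in the bay (248,150), the button is released, nothing else has moved, and the arm is clear. Handing in.

```bash
python3 -c "
from bench import bot
print(bot.finish_job())"
```

```text
the job is handed in; nothing more can be done
None
```

The blue bottle was pushed upright into the dock until it met the back stop, then the green button was pressed fully down and let go; I handed the job in at about 21 s with the arm clear, and no verdict was returned.

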